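# Hold the spring clip open over the menu card

### The arm

A 6-joint arm with a two-finger parallel gripper is mounted at the origin on the work surface. World frame = base frame: x ahead of the robot, y to its left, z up, the work surface at z = 0. Lengths are in m, angles in rad, forces in N, time in s.
With the tool pointing down it reaches from about 0.3 to 0.875 m from the base axis. Payload 6.4 kg.
Tool frame: the origin (TCP) lies on the mounting face of the last link; the fingertips stand 173 mm ahead of it and the grasp point (between the pads) lies 155 mm ahead of it (ctrl.tip_reach is the distance from the TCP to the fingertips, in m); z points along the fingers, y is the line along which they close (so a half turn about z gives the same grasp; the last joint's range is limited). The gripper opens to 85 mm and grips with 20 to 120 N. Pads are 22 mm wide; open, the fingers measure 114 mm over their backs; the gripper's body (76 mm by 85 mm) begins 54 mm behind the grasp point. The pads swing forward as they close: fully open they stand 13 mm farther back than shut.
Start: joints at [-1.514, 0.181, 1.607, -0, 1.354, -0.206], TCP at [0.149, -0.555, 0.405] pointing down, gripper open.
Joint ranges: [-2.99, 2.99], [-0.89, 2.07], [0.3, 2.58], [-1.14, 4.28], [0, 2.63], [-3.12, 3.12]. Speed limits (rad/s): [2.57, 2.57, 3.01, 3.14, 3.14, 3.14].

### API

Orientations are given as a unit quaternion [w, x, y, z].
In Python, from bench import ctrl gives the robot as it stands.
- The arm moves only by the shell command python3 -m pendant 'ROWS'. ROWS is JSON, a list that holds one entry, the list of rows, each a list of 7 numbers: the opening, from 0 (shut) to 1 (fully open), then the shift along the tool's x, y, z in mm, then the turn, a rotation vector about the tool's x, y, z in rad. A call has 1 to 5 rows; each row is the pose to reach, as a shift and turn from the pose commanded when the call began, along the tool's axes at that moment; what a row does not reach only later rows make up. A row lasts 1/12 s, in which the tool goes at most 41.7 mm and 7.16 degrees, less where a joint would pass 70% of its speed; a pose out of reach is approached as far as the arm can. A call with a gripper value outside its range is refused whole. The fingers move at their own pace and stop on an object; the grip force is fixed at half the most. Time passes only in rows, so rows that repeat a pose let the fingers close. It gives the time, the measured TCP pose, the force, the opening and the grip force at its end, in the units of the state.
- ctrl.get_obs(): the state, without advancing time (a new reading comes with each control period).
- ctrl.camera(name): name is "scene" or "top"; returns the picture (420x560x3 uint8, red, green, blue); there is no depth.
- ctrl.camera_params(name): a dict with "mtx" (3x3 intrinsics, pixels), "world_from_camera" (4x4, takes a point from camera to world coordinates). Camera axes: x right, y down, z forward; pixel columns grow to the right and rows downward; lengths in m; the calibration is good to about 2 mm. A picture is of the moment at which its call begins. camera_params takes no time and is no camera call.
- ctrl.hand_in(): hands the job in; it is judged then, once.
Trained networks look in the newest picture that a camera, given by its name, has taken for a name from the list of things; names that differ only in an ending like _2 or _b are one class to them, and where a whole thing is asked for, a point or a joint stands for the part that bears it (a point fixed in the world has none). Each returns a list of dicts, best first, with "confidence" (0 to 1); they miss things now and then, are a little off and sometimes report something else, mostly with a low value. They report only what shows in the picture. A call takes as long as a camera call.
- ctrl.boxes_of(camera, name): "point" ([column, row] as shares, 0 to 1, of the picture: columns of its width, rows of its height, amid what is visible of it).
The state is a dict: "time_s": time; "q": joint angles; "dq": joint speeds; "joint_efforts": joint torques, N m; "eef_pos": TCP position; "eef_rot": TCP orientation; "wrist_force": force on the tool from outside, world axes, zero at the start; "torque": the same for the moment, N m; "opening": opening from 0.0 (shut) to 1.0 (fully open); "grasp_force": force on a finger pad.
Only numpy, scipy, OpenCV 4.12 (cv2) and the standard library are available. Lean on these libraries where they do the work, as an engineer would, in place of code of your own. Each camera call takes 0.05 s, during which the arm holds its last target. There are 200 camera calls.

### The job

Take the spring clip off its rack by its two handles, squeeze it wide open, and hold it gaping around the middle of the top edge of the tall narrow menu card (not the low wide price card), so that the cashier can slip an order in beside it: one jaw on each side, in line with the card, the edge about halfway up into the open jaws, neither clip nor gripper touching the card. Finish while holding it there, squeezed open and still, without letting go, and do not shift the cards or the other things on the counter.

Things in the scene. Friction and masses are not known exactly. Their poses are not given: they have to be found in the camera images.
- clip: Steel spring clip with black handle grips, about 90 g, parked jaws down on the rack's upright strip. Origin: centre of its hinge pin (10 mm thick, 42 mm long, along y). z points up from jaws to handles; x is the direction in which the handles are squeezed and the jaws open. The same both ways round.
- clip_handles (a point): Mid-height of the clip's handles, 27 mm above the pin; axes as the clip's. Two flat plates 28 mm wide (y), free to grip from 6 mm above the pin up to the tops at 46 mm. Parked they lean outward: 44 mm over the outsides at the tops, 24 mm at the pin. Squeezed fully they are upright and parallel, 22 mm over the outsides, against a stop, so a firm grip holds them rigid.
- clip_mouth (a point): Middle of the clip's mouth, 43 mm below the pin; axes as the clip's. Jaws: two plates 36 mm wide (y), 3 mm thick, reaching 45 mm below the pin. Parked their inner faces are parallel, 4 mm apart; fully open they gape 27 mm at the tips, 15 mm halfway up and 4 mm close under the pin.
- jaw (a joint): Opening angle of each jaw (rad); both jaws turn alike. About 0 parked on the 4 mm strip, -0.045 shut, 0.26 fully open at the stop. The spring shuts it: about 4 N on each handle top starts it opening, about 7 N holds it fully open there, about 13 N halfway down the handles.
- rack: The clip rack, fixed: a steel strip 4 mm thick (x), 120 mm long (y), its top edge 80 mm above the counter, on a wooden foot 70 x 130 x 14 mm. Origin: centre of the underside on the counter, z up. The parked clip sits astride the strip, its pin on the top edge and its x along the rack's x, up to 25 mm off the middle of the strip.
- menu: The tall narrow menu card: a stiff board 4 mm thick (x), 90 mm wide (y), standing upright, top edge 130 mm above the counter, in a wooden foot 60 x 100 x 28 mm; 0.7 kg, loose. Origin: centre of the underside. x is the card's normal, y runs along the card, z up.
- menu_edge (a point): The middle of the menu card's top edge (130 mm above the counter); axes as the menu card's.
- price: The low wide price card, to be left alone: board 4 mm thick (x), 140 mm wide (y), top edge 85 mm above the counter, in a wooden foot 60 x 150 x 28 mm; 0.7 kg, loose. Origin: centre of the underside. It and the menu card may stand on either side of the rack.
- bell: Bystander: steel counter call bell, 84 mm across, 57 mm high. Origin: centre of the underside.
- shaker: Bystander: glass shaker jar, 60 mm across, 110 mm high. Origin: centre of the underside.
- carafe: Bystander: corked glass bottle, 72 mm across, 200 mm high. Origin: centre of the underside.

How it is judged:
On the way:
1. the clip is gripped and lifted clear off the rack (height (world z) of clip above 0.135 m and contact force between clip and the fingers above 2 N and contact force between clip and rack below 0.1 N), for 0.2 s.
At the end, for the whole second after the job is handed in: Gripper holds the clip still and squeezed open (jaw over 0.17 rad); the menu card's top edge is between the jaws, 10 to 36 mm below the pin, its middle within 8 mm across and 15 mm along, in line within 0.25 rad; neither clip nor robot touches the menu card, which stands upright (value of joint jaw above 0.17 rad and contact force between clip and the fingers above 3 N and z of menu_edge in the frame of clip between -0.036 and -0.01 m and x of menu_edge in the frame of clip between -0.008 and 0.008 m and y of menu_edge in the frame of clip between -0.015 and 0.015 m and angle between the x axis of clip and the x axis of menu, either way round below 0.25 rad and contact force between each of clip, the arm, the fingers and menu below 0.2 N and linear speed of clip below 0.02 m/s and angle between menu's own z axis and vertical below 0.05 rad); the arm keeps its last pose, push and grip.
It fails at once if the menu card is shifted by over 20 mm (distance of menu from where it was at the start of the episode above 0.02 m).
It fails at once if the price card is shifted by over 20 mm (distance of price from where it was at the start of the episode above 0.02 m).
It fails at once if the bell, shaker or bottle is shifted by over 20 mm (distance of any of bell, shaker, carafe from where it was at the start of the episode above 0.02 m).
It also fails if it takes over 37 s, if anything falls off the work surface, if the arm or the gripper's body presses on something with over 40 N, if the wrist force passes 120 N, or if a joint passes its speed limit or range.

## Working session

There is one attempt and no reset: what is moved stays moved. The work goes in short steps, Python scripts to look and compute and a shell command to move; the robot and the scene stay as the last step left them, time stands still between calls to the robot, and variables do not carry over. Pictures are saved under pics/ and viewed, at most 10 in all, crops included, and the job is handed in when it is done.

```bash
ls; mkdir -p pics; python3 - <<'E'
from bench import ctrl
import cv2
for c in("scene","top"):
    cv2.imwrite(f"pics/{c}0.png",ctrl.camera(c)[:,:,::-1])
    p=ctrl.camera_params(c);print(c,p["mtx"].round(1).tolist(),p["world_from_camera"].round(3).tolist())
    for n in("clip","clip_handles","rack","menu","menu_edge","price","bell","shaker","carafe"):
        print(n,[( [round(d["point"][0]*560),round(d["point"][1]*420)],round(d["confidence"],2)) for d in ctrl.boxes_of(c,n)[:2]])
o=ctrl.get_obs();print(o["time_s"],o["eef_pos"],o["eef_rot"])
E
```

```text
pics
scene [[532.1, 0.0, 275.6], [0.0, 532.1, 217.0], [0.0, 0.0, 1.0]] [[-0.843, 0.45, -0.294, 1.008], [0.537, 0.704, -0.465, 0.616], [-0.003, -0.55, -0.835, 1.189], [0.0, 0.0, 0.0, 1.0]]
clip [([300, 197], 0.91)]
clip_handles [([302, 197], 0.69)]
rack [([294, 213], 0.63)]
menu [([250, 149], 0.76), ([390, 347], 0.43)]
menu_edge [([249, 150], 0.98)]
price [([358, 309], 0.73)]
bell [([242, 264], 0.62)]
shaker [([387, 348], 0.87)]
carafe [([200, 113], 0.56)]
top [[509.3, 0.0, 271.0], [0.0, 509.3, 207.3], [0.0, 0.0, 1.0]] [[0.015, -0.994, 0.112, 0.473], [-1.0, -0.014, 0.003, 0.017], [-0.002, -0.112, -0.994, 1.363], [0.0, 0.0, 0.0, 1.0]]
clip [([280, 236], 0.6), ([438, 215], 0.47)]
clip_handles [([285, 239], 0.63)]
rack [([293, 239], 0.63)]
menu [([376, 240], 0.66)]
menu_edge [([375, 242], 0.75)]
price [([170, 227], 0.95)]
bell [([264, 163], 0.7)]
shaker [([115, 222], 0.83), ([280, 232], 0.41)]
carafe [([441, 213], 0.65)]
1.0 [ 0.14939139 -0.55525572  0.40467969] [-3.35191554e-05  9.91379592e-01  1.31021002e-01  7.26441969e-06]
```

View pictures.

```bash
python3 - <<'E'
import cv2
a=cv2.imread("pics/scene0.png")[80:380,130:430];b=cv2.imread("pics/top0.png")[130:330,60:480]
cv2.imwrite("pics/s1.png",cv2.resize(a,(600,600),interpolation=2));cv2.imwrite("pics/t1.png",cv2.resize(b,(798,380),interpolation=2))
E
```

```text
(no output)
```

View pics/s1.png

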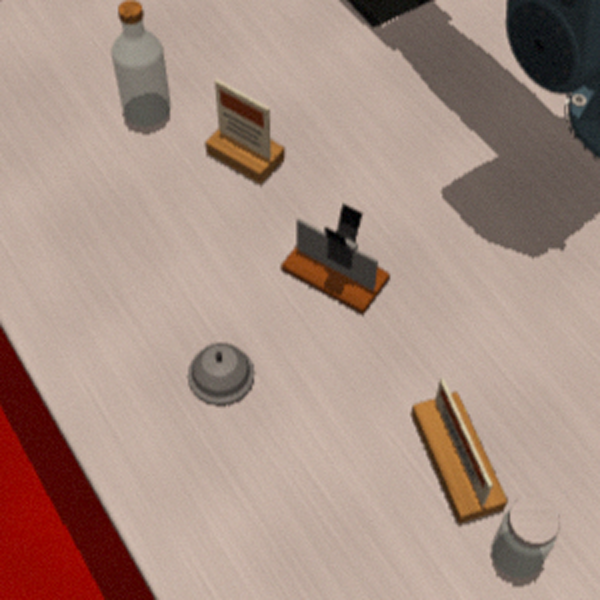

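View pics/t1.png

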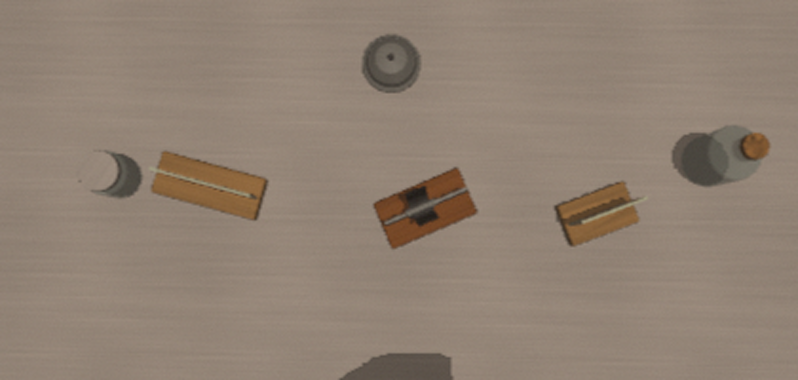

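```bash
python3 - <<'E'
import cv2,numpy as np
a=cv2.imread("pics/top0.png")
r=a[210:266,245:345];m=a[210:266,340:440]
f=lambda i:cv2.resize(i,(800,448),interpolation=cv2.INTER_CUBIC)
o=np.vstack([f(r),f(m)])
cv2.imwrite("pics/z1.png",cv2.resize(o,None,fx=.66,fy=.66,interpolation=cv2.INTER_AREA))
E
cat > h.py <<'E'
import numpy as np
from bench import ctrl
def ray(c,u,v,z):
    p=ctrl.camera_params(c);T=p["world_from_camera"]
    d=T[:3,:3]@np.linalg.solve(p["mtx"],[u,v,1]);o=T[:3,3]
    return o+d*(z-o[2])/d[2]
def proj(c,X):
    p=ctrl.camera_params(c);T=p["world_from_camera"]
    q=p["mtx"]@(T[:3,:3].T@(np.array(X)-T[:3,3]));return q[:2]/q[2]
E
```

```text
(no output)
```

View pics/z1.png

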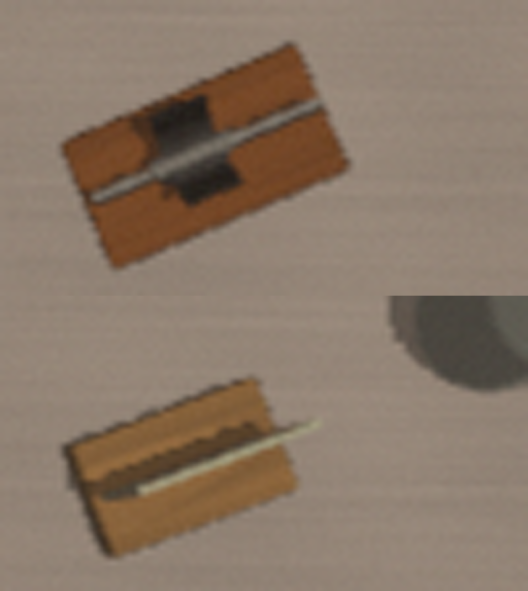

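```bash
python3 - <<'E'
from h import *
from bench import ctrl
P=lambda x,y,oy,z:ray("top",(x+.5)/5.28-.5+(245 if oy==0 else 340),(y+.5-oy)/5.28-.5+210,z)
for n,z,A in (("strip",.08,[(93,200,0),(322,103,0)]),("menu",.13,[(138,492,295.7),(322,423,295.7)])):
    a,b=[P(*q,z) for q in A];d=b-a
    print(n,a,b,"mid",(a+b)/2,"len",np.linalg.norm(d),"yaw of y-axis from +y",np.arctan2(-d[0],d[1]) )
print("clip handles centre z.12",P(196,151,0,.120), "pin",P(198,156,0,.085))
print("rack foot ctr", P((65+294+347+115)/4,(147+43+165+268)/4,0,.014))
print("menu foot bot", P((70+258+297+112)/4,(450+378+485+553)/4,295.7,.02))
# scene check
for X in ([*((P(93,200,0,.08)+P(322,103,0,.08))/2)[:2],.08],[*((P(138,492,295.7,.13)+P(322,423,295.7,.13))/2)[:2],.13],[*P(196,151,0,.112)[:2],.112]): print(proj("scene",X))
for n in("carafe","bell","price"):pass
print(ray("top",441,213,.18),ray("top",264,163,.03))
E
```

```text
strip [0.5164609  0.04160462 0.08      ] [ 0.56430485 -0.06707093  0.08      ] mid [ 0.54038288 -0.01273316  0.08      ] len 0.11874097114529099 yaw of y-axis from +y -2.7268799698361432
menu [ 0.52013628 -0.2093701   0.13      ] [ 0.55295816 -0.29394277  0.13      ] mid [ 0.53654722 -0.25165643  0.13      ] len 0.09071831436174814 yaw of y-axis from +y -2.771394787032123
clip handles centre z.12 [ 0.53840222 -0.0063908   0.12      ] pin [ 0.5378724  -0.00802446  0.085     ]
rack foot ctr [ 0.54163286 -0.01303977  0.014     ]
menu foot bot [ 0.53733621 -0.25268362  0.02      ]
[298.99979645 199.94308189]
[251.11863557 127.18324034]
[301.34252085 193.98067497]
[ 0.59948305 -0.37632553  0.18      ] [0.74240887 0.04153612 0.03      ]
```

```bash
cat >> h.py <<'E'
from scipy.spatial.transform import Rotation as R
def plan(pos,yang):  # tool y axis at world angle yang, tool pointing down
    o=ctrl.get_obs();q=o["eef_rot"];C=R.from_quat([q[1],q[2],q[3],q[0]])
    y=np.array([np.cos(yang),np.sin(yang),0]);z=np.array([0,0,-1.]);T=R.from_matrix(np.c_[np.cross(y,z),y,z])
    print("shift mm",(C.inv().apply(np.array(pos)-o["eef_pos"])*1000).round(1),"turn",(C.inv()*T).as_rotvec().round(4))
    print("t",o["time_s"],"pos",o["eef_pos"].round(4),"F",o["wrist_force"].round(1),"open",round(float(o["opening"]),3),"grip",o["grasp_force"],"q",o["q"].round(2))
E
python3 -c "
from h import *
plan([.5381,-.0075,.36],.415)"
```

```text
shift mm [ 517.7 -428.    44.7] turn [-0.000e+00 -1.000e-04 -1.723e+00]
t 1.0 pos [ 0.1494 -0.5553  0.4047] F [0.6 0.2 0. ] open 0.998 grip 0.0 q [-1.51  0.18  1.61  0.    1.35 -0.21]
```

```bash
python3 -m pendant '[[[1,30,-25,0,0,0,-0.1],[1,60,-50,0,0,0,-0.2],[1,90,-75,0,0,0,-0.3],[1,120,-100,0,0,0,-0.4],[1,150,-125,0,0,0,-0.5]]]'; python3 -c "
from h import *
plan([.5381,-.0075,.36],.415)"
```

```text
time_s: 1.42
eef_pos: [0.2624, -0.394, 0.4047]
eef_rot: [0.0, 0.927, 0.374, 0.0]
wrist_force: [0.6, -0.1, -0.8]
opening: 1.001
grasp_force: 0.0
shift mm [466.8 -86.9  44.7] turn [ 3.0000e-04  2.0000e-04 -1.2188e+00]
t 1.4167 pos [ 0.2624 -0.394   0.4047] F [ 0.6 -0.1 -0.8] open 1.001 grip 0.0 q [-1.23 -0.05  1.85  0.    1.34 -0.43]
```

```bash
python3 -m pendant '[[[1,38,-7,0,0,0,-0.1],[1,76,-14,0,0,0,-0.2],[1,114,-21,0,0,0,-0.3],[1,152,-28,0,0,0,-0.4],[1,190,-35,0,0,0,-0.5]]]'; python3 -c "
from h import *
plan([.5381,-.0075,.36],.415)"
```

```text
time_s: 1.83
eef_pos: [0.3756, -0.2373, 0.405]
eef_rot: [0.0, 0.806, 0.592, 0.0]
wrist_force: [1.1, -1.1, -0.4]
opening: 1.0
grasp_force: 0.0
shift mm [267.9  86.4  45. ] turn [ 7.000e-04  8.000e-04 -7.184e-01]
t 1.8333 pos [ 0.3756 -0.2373  0.405 ] F [ 1.1 -1.1 -0.4] open 1.0 grip 0.0 q [-0.83 -0.12  1.92  0.    1.35 -0.53]
```

```bash
python3 -m pendant '[[[1,36,12,0,0,0,-0.1],[1,72,23,0,0,0,-0.2],[1,108,35,0,0,0,-0.3],[1,144,46,0,0,0,-0.4],[1,180,58,0,0,0,-0.5]]]'; python3 -c "
from h import *
plan([.5381,-.0075,.36],.415)"
```

```text
time_s: 2.25
eef_pos: [0.4855, -0.0832, 0.405]
eef_rot: [0.0, 0.634, 0.773, 0.0]
wrist_force: [1.1, 0.1, 0.2]
opening: 0.999
grasp_force: 0.0
shift mm [63.9 66.4 45. ] turn [ 0.0005  0.0005 -0.2179]
t 2.25 pos [ 0.4855 -0.0832  0.405 ] F [1.1 0.1 0.2] open 0.999 grip 0.0 q [-0.41 -0.01  1.81 -0.    1.34 -0.61]
```

```bash
python3 -m pendant '[[[1,21,22,15,0,0,-0.07],[1,42,44,30,0,0,-0.15],[1,64,66.5,45,0,0,-0.218],[1,64,66.5,45,0,0,-0.218],[1,64,66.5,45,0,0,-0.218]]]'; python3 - <<'E'
from h import *
import cv2
plan([.5381,-.0075,.27],.415)
a=ctrl.camera("scene");b=ctrl.camera("top")
print(proj("scene",[.538,-.0075,.1]),proj("top",[.538,-.0075,.1]))
f=lambda i:cv2.resize(i,(400,400),interpolation=2)
cv2.imwrite("pics/a1.png",np.hstack([f(a[130:250,240:360]),f(b[180:300,220:340])])[:,:,::-1])
E
```

```text
time_s: 2.67
eef_pos: [0.5379, -0.0081, 0.3584]
eef_rot: [-0.001, 0.547, 0.837, -0.001]
wrist_force: [-0.6, -0.3, 0.6]
opening: 0.997
grasp_force: 0.0
shift mm [ 0.4  0.6 88.4] turn [-0.0022 -0.0015 -0.0023]
t 2.6667 pos [ 0.5379 -0.0081  0.3584] F [-0.6 -0.3  0.6] open 0.997 grip 0.0 q [-0.24  0.15  1.74 -0.    1.25 -0.65]
[301.2191117  196.37320367] [282.00527308 238.78186216]
```

View pics/a1.png

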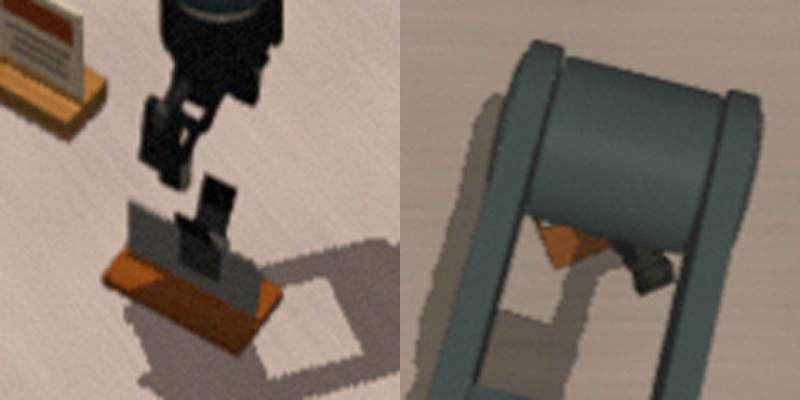

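```bash
python3 -m pendant '[[[1,0,0.5,30,0,0,0],[1,0,0.5,60,0,0,0],[1,0,0.5,80,0,0,0],[1,0,0.5,90,0,0,0],[1,0,0.5,90,0,0,0]]]'; python3 - <<'E'
from h import *
import cv2
plan([.5381,-.0075,.268],.415)
a=ctrl.camera("scene");b=ctrl.camera("top")
f=lambda i:cv2.resize(i,(400,400),interpolation=2)
cv2.imwrite("pics/a2.png",np.hstack([f(a[140:240,250:350]),f(b[180:300,220:340])])[:,:,::-1])
E
```

```text
time_s: 3.18
eef_pos: [0.5373, -0.0102, 0.2682]
eef_rot: [-0.002, 0.549, 0.836, -0.001]
wrist_force: [-0.3, 0.5, 0.2]
opening: 1.0
grasp_force: 0.0
shift mm [2.2 1.9 0.2] turn [-0.0027 -0.0019 -0.0071]
t 3.1833 pos [ 0.5373 -0.0102  0.2682] F [-0.3  0.5  0.2] open 1.0 grip 0.0 q [-0.24  0.27  1.81 -0.    1.07 -0.65]
```

View pics/a2.png

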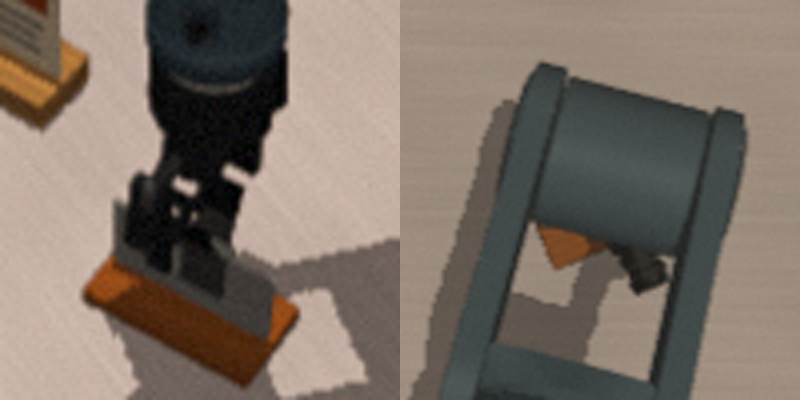

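```bash
python3 - <<'E'
from h import *
n=np.array([.915,.403,0]);d=np.array([.403,-.915,0]);o=ctrl.get_obs()["eef_pos"]
f=lambda X:((proj("scene",X)-[250,140])*4).round(0)
for s in(-.045,.045):
    for w in(-.011,.011): print("tip",s,w,f(o+n*s+d*w-[0,0,.160]))
c=np.array([.5381,-.0075,.085])
for s in(.005,):
    for w in(-.018,.018):
        print("jaw corner",w,f(c+n*s+d*w+[0,0,-.045]),f(c+n*s+d*w))
for w in(-.014,.014):print("handletop",w,f(c+n*.022+d*w+[0,0,.046]),f(c-n*.022+d*w+[0,0,.046]))
for w in(-.06,.06):print("strip",f(np.array([.5404,-.0127,.08])+d*w))
E
python3 -m pendant '[[[1,2,2,0,0,0,-0.007],[1,2,2,0,0,0,-0.007]]]'; python3 -c "
from h import *
plan([.5381,-.0075,.268],.415)"
```

```text
tip -0.045 -0.011 [255. 173.]
tip -0.045 0.011 [225. 157.]
tip 0.045 -0.011 [178. 270.]
tip 0.045 0.011 [148. 254.]
jaw corner -0.018 [221. 297.] [224. 258.]
jaw corner 0.018 [174. 272.] [176. 232.]
handletop -0.014 [207. 231.] [245. 183.]
handletop 0.014 [168. 210.] [206. 163.]
strip [277. 283.]
strip [118. 198.]
time_s: 3.45
eef_pos: [0.5402, -0.0068, 0.2717]
eef_rot: [0.002, 0.545, 0.838, 0.001]
wrist_force: [0.2, 0.2, 0.0]
opening: 0.995
grasp_force: 0.0
shift mm [ 0.2 -2.2  3.6] turn [0.0029 0.002  0.0022]
t 3.45 pos [ 0.5402 -0.0068  0.2717] F [0.2 0.2 0. ] open 0.995 grip 0.0 q [-0.23  0.26  1.8   0.    1.07 -0.65]
```

```bash
python3 -m pendant '[[[1,0,0,0,0,0,0],[1,0,0,0,0,0,0],[1,0,0,0,0,0,0]]]'; python3 -c "
from h import *
plan([.5381,-.0075,.268],.415)"
```

```text
time_s: 3.7
eef_pos: [0.5395, -0.0067, 0.2702]
eef_rot: [0.0, 0.545, 0.838, 0.0]
wrist_force: [0.5, -0.4, 0.5]
opening: 1.0
grasp_force: 0.0
shift mm [-0.2 -1.6  2.2] turn [0.0007 0.0006 0.0022]
t 3.7 pos [ 0.5395 -0.0067  0.2702] F [ 0.5 -0.4  0.5] open 1.0 grip 0.0 q [-0.23  0.27  1.8  -0.    1.07 -0.65]
```

Settled at z≈0.270. Correct slightly and close.

```bash
python3 -m pendant '[[[1,0,-1.5,2,0,0,0],[0,0,-1.5,2,0,0,0],[0,0,-1.5,2,0,0,0],[0,0,-1.5,2,0,0,0],[0,0,-1.5,2,0,0,0]]]';python3 -m pendant '[[[0,0,0,0,0,0,0],[0,0,0,0,0,0,0],[0,0,0,0,0,0,0],[0,0,0,0,0,0,0],[0,0,0,0,0,0,0]]]'; python3 - <<'E'
from h import *
import cv2
plan([.5381,-.0075,.268],.415)
a=ctrl.camera("scene");b=ctrl.camera("top")
f=lambda i:cv2.resize(i,(400,400),interpolation=2)
cv2.imwrite("pics/a3.png",np.hstack([f(a[140:240,250:350]),f(b[180:300,220:340])])[:,:,::-1])
E
```

```text
time_s: 4.12
eef_pos: [0.5382, -0.0074, 0.2681]
eef_rot: [0.0, 0.545, 0.838, 0.0]
wrist_force: [-0.8, 1.5, 13.8]
opening: 0.452
grasp_force: 9.2
time_s: 4.53
eef_pos: [0.5388, -0.0076, 0.2703]
eef_rot: [0.001, 0.545, 0.838, 0.0]
wrist_force: [-5.9, 0.8, 17.7]
opening: 0.24
grasp_force: 59.3
shift mm [ 0.4 -0.6  2.3] turn [0.0016 0.002  0.0024]
t 4.5333 pos [ 0.5388 -0.0076  0.2703] F [-5.9  0.8 17.7] open 0.24 grip 59.338422417640686 q [-0.23  0.26  1.8  -0.    1.07 -0.65]
```

View pics/a3.png

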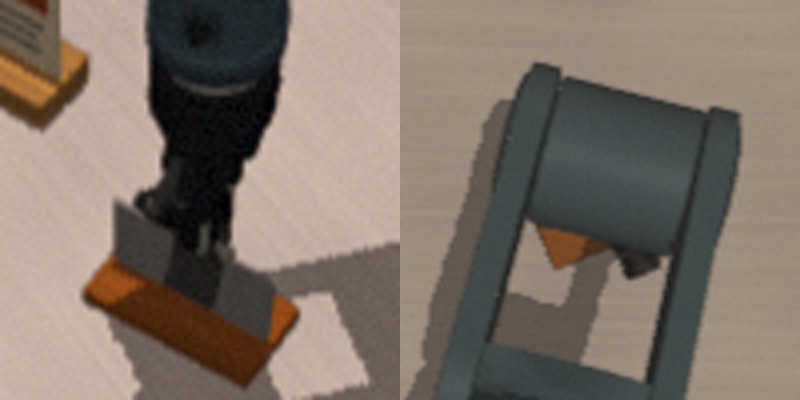

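```bash
python3 -m pendant '[[[0,0,0,-10,0,0,0],[0,0,0,-35,0,0,0],[0,0,0,-65,0,0,0],[0,0,0,-95,0,0,0],[0,0,0,-125,0,0,0]]]';python3 -m pendant '[[[0,0,0,-10,0,0,0],[0,0,0,-10,0,0,0],[0,0,0,-10,0,0,0]]]'; python3 - <<'E'
from h import *
import cv2
plan([.5365,-.2517,.403],.370)
a=ctrl.camera("scene");b=ctrl.camera("top")
p=proj("scene",ctrl.get_obs()["eef_pos"]-[0,0,.185]);print(p)
f=lambda i:cv2.resize(i,(400,400),interpolation=2)
x,y=int(p[0])-50,int(p[1])-50;print(x,y)
cv2.imwrite("pics/a4.png",np.hstack([f(a[y:y+100,x:x+100]),f(b[180:300,220:340])])[:,:,::-1])
E
```

```text
time_s: 5.05
eef_pos: [0.5377, -0.0072, 0.3939]
eef_rot: [-0.0, 0.545, 0.838, -0.0]
wrist_force: [1.0, -0.5, -1.7]
opening: 0.234
grasp_force: 59.5
time_s: 5.3
eef_pos: [0.5378, -0.0073, 0.4021]
eef_rot: [-0.0, 0.545, 0.838, 0.0]
wrist_force: [-0.5, -0.3, -2.1]
opening: 0.237
grasp_force: 59.5
shift mm [-223.  -100.1   -0.9] turn [-0.     -0.0001  0.047 ]
t 5.3 pos [ 0.5378 -0.0073  0.4021] F [-0.5 -0.3 -2.1] open 0.237 grip 59.53892469406128 q [-0.23  0.1   1.7   0.    1.34 -0.65]
[303.3956953  167.56976246]
253 117
```

View pics/a4.png

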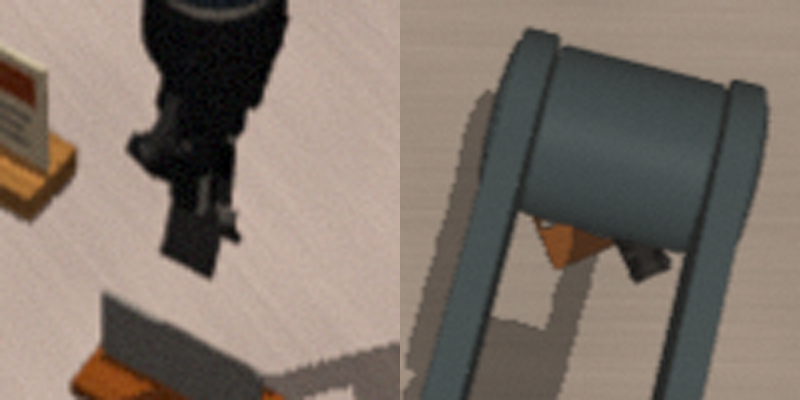

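```bash
python3 - <<'E'
from h import *
n=np.array([.915,.403,0]);d=np.array([.403,-.915,0]);o=ctrl.get_obs()["eef_pos"]
for w in(-.018,.018):
    print(w,[((proj("scene",o+n*s+d*w-[0,0,.185+.044])-[253,117])*4).round(1) for s in(.0135,.0165)])
print([((proj("scene",o+d*w-[0,0,.185])-[253,117])*4).round(1) for w in(-.021,.021)])
E
python3 -m pendant '[[[0,-35,-16,0,0,0,0],[0,-70,-32,0,0,0,0.01],[0,-105,-47,0,0,0,0.02],[0,-140,-63,0,0,0,0.03],[0,-175,-79,0,0,0,0.047]]]'; python3 -c "
from h import *
plan([.5365,-.2517,.403],.370)"
```

```text
-0.018 [array([212.1, 276.6]), array([209.5, 280. ])]
0.018 [array([161.2, 249.9]), array([158.5, 253.3])]
[array([232.3, 218. ]), array([171.2, 186.7])]
time_s: 5.82
eef_pos: [0.5359, -0.2007, 0.4001]
eef_rot: [-0.002, 0.565, 0.825, -0.0]
wrist_force: [1.4, -0.7, -0.4]
opening: 0.234
grasp_force: 59.5
shift mm [-47.7 -17.9  -3. ] turn [-0.0023 -0.0033 -0.0001]
t 5.8167 pos [ 0.5359 -0.2007  0.4001] F [ 1.4 -0.7 -0.4] open 0.234 grip 59.53985810279846 q [-0.57  0.18  1.62  0.    1.35 -0.94]
```

```bash
python3 -m pendant '[[[0,-24,-9,0,0,0,0],[0,-47,-18,0,0,0,0],[0,-47,-18,0,0,0,0],[0,-47,-18,0,0,0,0],[0,-47,-18,0,0,0,0]]]'; python3 - <<'E'
from h import *
import cv2
plan([.5365,-.2517,.338],.370)
a=ctrl.camera("scene");b=ctrl.camera("top")
f=lambda i:cv2.resize(i,(400,400),interpolation=2)
cv2.imwrite("pics/a5.png",np.hstack([f(a[80:180,200:300]),f(b[190:290,330:430])])[:,:,::-1])
n=np.array([.932,.362,0]);d=np.array([.362,-.932,0]);o=ctrl.get_obs()["eef_pos"]
g=lambda X:((proj("scene",X)-[200,80])*4).round(1)
for w in(-.018,.018): print("jaw",w,[g(o+n*s+d*w-[0,0,.229]) for s in(.0135,.0165)])
for w in(-.045,.045):print("card",g(np.array([.5365,-.2517,.13])+d*w+n*.002))
E
```

```text
time_s: 6.23
eef_pos: [0.5365, -0.2492, 0.4007]
eef_rot: [-0.002, 0.565, 0.825, 0.0]
wrist_force: [-0.2, 0.3, -1.1]
opening: 0.238
grasp_force: 59.5
shift mm [-2.6 -0.8 62.7] turn [-0.0017 -0.0034 -0.0004]
t 6.2333 pos [ 0.5365 -0.2492  0.4007] F [-0.2  0.3 -1.1] open 0.238 grip 59.53991711139679 q [-0.64  0.22  1.57  0.    1.36 -1.01]
jaw -0.018 [array([213.2, 171.2]), array([210.3, 173.9])]
jaw 0.018 [array([169.5, 147.2]), array([166.6, 149.9])]
card [256.3 220.2]
card [150.1 161.3]
```

View pics/a5.png

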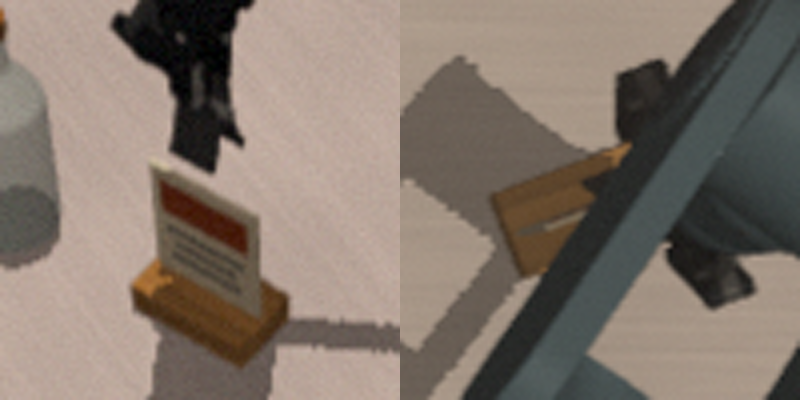

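```bash
python3 -m pendant '[[[0,-3,-2,10,0,0.003,0],[0,-3,-2,25,0,0.003,0],[0,-3,-2,35,0,0.003,0],[0,-3,-2,42,0,0.003,0],[0,-3,-2,46,0,0.003,0]]]'; python3 -m pendant '[[[0,0,0,0,0,0,0],[0,0,0,0,0,0,0],[0,0,0,0,0,0,0]]]'; python3 - <<'E'
from h import *
import cv2
plan([.5351,-.2522,.338],.370)
a=ctrl.camera("scene")
cv2.imwrite("pics/a6.png",cv2.resize(a[100:160,220:300],(800,600),interpolation=cv2.INTER_CUBIC)[:,:,::-1])
n=np.array([.932,.362,0]);d=np.array([.362,-.932,0]);o=ctrl.get_obs()["eef_pos"]
g=lambda X:((proj("scene",X)-[219.5,99.5])*10).round(1)
for w in(-.018,.018): print("jaw",w,[g(o+n*s+d*w-[0,0,.229]) for s in(-.0165,-.0135,.0135,.0165)])
for w in(-.045,.045):print("card",[g(np.array([.5365,-.2517,.13])+d*w+n*s) for s in(-.002,.002)])
E
```

```text
time_s: 6.75
eef_pos: [0.5358, -0.2525, 0.355]
eef_rot: [-0.002, 0.565, 0.825, 0.001]
wrist_force: [0.1, 0.2, -0.4]
opening: 0.233
grasp_force: 59.5
time_s: 7.0
eef_pos: [0.5363, -0.2533, 0.3574]
eef_rot: [-0.001, 0.565, 0.825, 0.001]
wrist_force: [-0.0, -0.0, -0.9]
opening: 0.237
grasp_force: 59.5
shift mm [ 1.4 -0.7 19.4] turn [ 0.0007 -0.002   0.0001]
t 7.0 pos [ 0.5363 -0.2533  0.3574] F [-0.  -0.  -0.9] open 0.237 grip 59.54076826572418 q [-0.64  0.27  1.6   0.    1.27 -1.01]
jaw -0.018 [array([404.6, 269. ]), array([397.8, 275.6]), array([336.5, 336.4]), array([329.6, 343.3])]
jaw 0.018 [array([298.7, 210.9]), array([291.9, 217.5]), array([230.2, 277.3]), array([223.3, 284. ])]
card [array([454.9, 346.3]), array([445.9, 355.5])]
card [array([189.4, 199.6]), array([180.2, 208.3])]
```

View pics/a6.png

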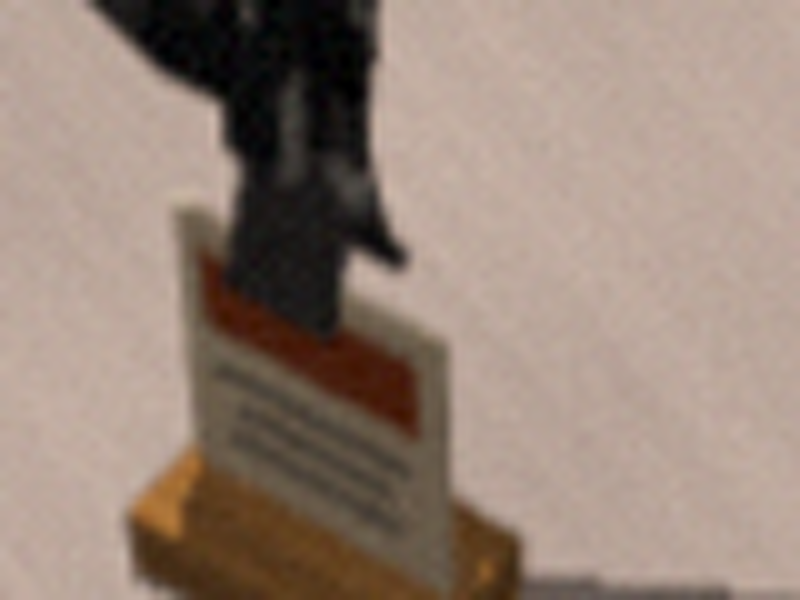

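```bash
python3 -m pendant '[[[0,1,0.5,5,0,0,0],[0,1,0.5,10,0,0,0],[0,1,0.5,14,0,0,0],[0,1,0.5,17,0,0,0],[0,1,0.5,18.5,0,0,0]]]'; python3 -m pendant '[[[0,0,0,0,0,0,0],[0,0,0,0,0,0,0],[0,0,0,0,0,0,0],[0,0,0,0,0,0,0],[0,0,0,0,0,0,0]]]'; python3 - <<'E'
from h import *
import cv2
plan([.5365,-.2517,.339],.370)
a=ctrl.camera("scene")
cv2.imwrite("pics/a7.png",cv2.resize(a[100:160,220:300],(800,600),interpolation=cv2.INTER_CUBIC)[:,:,::-1])
n=np.array([.932,.362,0]);d=np.array([.362,-.932,0]);o=ctrl.get_obs()["eef_pos"]
g=lambda X:((proj("scene",X)-[219.5,99.5])*10).round(1)
for w in(-.018,.018): print("jaw",w,[g(o+n*s+d*w-[0,0,.229]) for s in(.0135,.0165)])
E
```

```text
time_s: 7.47
eef_pos: [0.5359, -0.2519, 0.3373]
eef_rot: [-0.002, 0.565, 0.825, 0.001]
wrist_force: [0.0, 0.5, -0.4]
opening: 0.237
grasp_force: 59.5
time_s: 7.88
eef_pos: [0.5362, -0.2521, 0.3384]
eef_rot: [-0.001, 0.565, 0.825, 0.001]
wrist_force: [-0.6, -0.3, -0.3]
opening: 0.235
grasp_force: 59.5
shift mm [ 0.2  0.4 -0.6] turn [ 0.0002 -0.0026 -0.    ]
t 7.8833 pos [ 0.5362 -0.2521  0.3384] F [-0.6 -0.3 -0.3] open 0.235 grip 59.5405250787735 q [-0.64  0.28  1.62  0.    1.24 -1.01]
jaw -0.018 [array([341.9, 387.5]), array([335.1, 394.3])]
jaw 0.018 [array([236.8, 328.6]), array([230. , 335.2])]
```

View pics/a7.png

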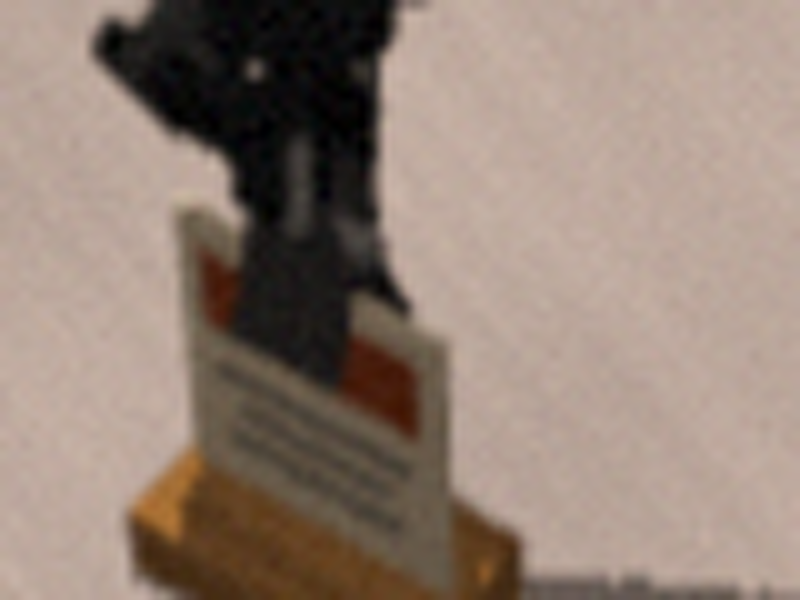

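The near jaw, with its bottom edge from (235,335) to (338,388), is in front of the card and the far jaw is behind it. The card's corners haven't moved since the last picture, and the wrist reads almost no force.

```bash
python3 -c "
from bench import ctrl
print(ctrl.hand_in())"
```

```text
the job is handed in; nothing more can be done
None
```

I handed the job in with the clip squeezed open and held still around the middle of the menu card's top edge. The edge is about 23 mm below the pin, and I saw no sign of contact or of anything shifted; the hand-in returned no verdict.

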